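# Photograph a mounted specimen with a two-stage release

### The job

Stand the tall specimen frame (the upright one, not the wide one) on the imaging station's stage, inside the printed outline with its broad face square to the lens; set it down gently and let go of it. Then half-press the big release button on top of the camera to its first click and keep it there for about a second so that it focuses, and after that press it fully home to take the picture and let it come back up. Take no picture before the frame is in place, and leave the wide frame, the bottle and the flower pot where they are.

Things in the scene. Friction and masses are not known exactly. Their poses are not given: they have to be found in the camera images.
- tall_frame: Tall specimen frame, loose, 0.2-0.4 kg: pale wooden frame with one pressed flower (both sides alike) upright on a bare metal foot. Foot 100 (x) x 60 (y) x 14 mm; board on its middle 100 wide (x), 12 thick (y), 120 tall: 134 mm in all. Pinch the top rail across its thickness. Origin: centre of foot's underside, z up, y normal to the board. Starts on the bench at the right; may swap with the wide frame.
- station: Imaging station, fixed; place and yaw vary. Aluminium base 180 (x) x 420 (y) x 15 mm. White stage pad 160 x 150 mm at the -y end, top 21 mm over the bench. Grey camera 150 (x) x 90 (y) mm at the +y end, centred at y = +125 mm, top at 125 mm; its lens barrel (68 mm wide, axis at 80 mm) points to -y and ends 155 mm before the stage's centre. Origin: centre of the base's underside, z up.
- outline (a point): Centre of the printed black rectangle on the stage pad, at the pad's top face, 21 mm over the bench. Rectangle 120 (x) x 80 mm (y) inside; the line has no height. Axes as the station's: x along its long side, y from stage to camera. The tall frame's foot belongs inside it, long side along x.
- release_top (a point): Centre of the top of the release button (moves with it): grey mushroom cap 60 mm across on a steel stem on the camera, top 165 mm over the bench at rest. Press straight down. Stage one: 8 mm at 1 to 3 N, then a firm stop, the first click. Stage two stays put below 9 N, then 8 mm more (9 to 13 N) to the end stop. So 4 to 8 N holds a half-press; 14 N or 16 mm in all is fully home. Springs back up.
- release_first (a joint): Travel of the button's first stage in m: 0 up, 0.008 at the first click.
- release_second (a joint): Travel of the button's second stage in m: 0 up (also during a half-press), 0.008 fully home, picture taken. The cap's total travel is the sum of both.
- wide_frame: Bystander, loose: a wide, low specimen frame with three pressed flowers. Foot 140 (x) x 60 (y) x 14 mm, board 140 wide x 12 thick x 80 mm tall, 94 mm tall in all. Origin: centre of the foot's underside. Leave it alone.
- bottle: Bystander, loose: a glass reagent bottle with a screw cap, 80 mm across, 150 mm tall. Origin: centre of its underside.
- flower_pot: Bystander, loose: a terracotta pot, 96 mm across, 85 mm tall, with a flowering plant to about 160 mm. Origin: centre of its underside.
Mind the look-alikes: they are no part of the job. Leave any black or orange look-alike of the tall_frame alone.

How it is judged (in metres and radians):
On the way, in this order (a step that is already met when the one before it is completed fails the run):
1. the tall frame stands inside the outline, square to the lens, released and at rest (x of tall_frame in the frame of outline between -0.012 and 0.012 m and y of tall_frame in the frame of outline between -0.012 and 0.012 m and z of tall_frame in the frame of outline between -0.004 and 0.004 m and angle between the x axis of tall_frame and the x axis of outline, either way round below 0.22 rad and angle between tall_frame's own z axis and vertical below 0.1 rad and contact force between the fingers and tall_frame below 0.1 N and linear speed of tall_frame below 0.03 m/s), for 0.2 s.
2. the release is half-pressed to its first click (first stage past 6 mm, second stage under 2 mm) and kept there for 0.6 s (value of joint release_first above 0.006 m and value of joint release_second below 0.002 m), for 0.6 s.
3. the release is pressed fully home (second stage past 6 mm) (value of joint release_second above 0.006 m), for 0.1 s.
At the end, for the whole second after the job is handed in: The tall frame stands upright on the stage, centre within 12 mm of the outline's along each side and within 0.22 rad of square, released and at rest; both release stages are back up (under 1.5 mm); the wide frame, bottle and pot are within 30 mm of their starts (all of step 1 and value of joint each of release_first, release_second below 0.0015 m and distance of each of wide_frame, bottle, flower_pot from where it was at the start of the episode below 0.03 m); the robot touches nothing.
It fails at once if a picture is taken (second stage past 3 mm) before the tall frame stands in the outline (value of joint release_second above 0.003 m and not (x of tall_frame in the frame of outline between -0.012 and 0.012 m and y of tall_frame in the frame of outline between -0.012 and 0.012 m and z of tall_frame in the frame of outline between -0.004 and 0.004 m and angle between the x axis of tall_frame and the x axis of outline, either way round below 0.22 rad and angle between tall_frame's own z axis and vertical below 0.1 rad)).
It fails at once if the tall frame is dropped onto the stage (faster than 0.5 m/s within 30 mm over it) (horizontal distance between tall_frame and outline below 0.08 m and z of tall_frame in the frame of outline below 0.03 m and linear speed of tall_frame above 0.5 m/s).
It fails at once if the wide frame, the bottle or the flower pot is moved by more than 30 mm (distance of any of wide_frame, bottle, flower_pot from where it was at the start of the episode above 0.03 m).
It also fails if it takes over 50 s, if anything falls off the work surface, if the arm or the gripper's body presses on something with over 40 N, if the wrist force passes 120 N, or if a joint passes its speed limit or range.

### The arm

A 6-joint arm with a two-finger parallel gripper is mounted at the origin on the work surface. World frame = base frame: x ahead of the robot, y to its left, z up, the work surface at z = 0. Lengths are in mm, angles in rad, forces in N, time in s.
With the tool pointing down it reaches from about 200 to 875 mm from the base axis. Payload 3.4 kg.
Tool frame: the origin (TCP) lies between the finger pads; the fingertips stand 19 mm ahead of it and the grasp point (between the pads) is the TCP; z points along the fingers, y is the direction in which the jaws open and shut (so a half turn about z gives the same grasp; the last joint's range is limited). The gripper opens to 94 mm and grips with 3 to 60 N. Pads are 16 mm wide; open, the fingers measure 119 mm over their backs; the gripper's body (75 mm by 177 mm) begins 78 mm behind the grasp point.
Start: joints at [-1.31, 0.276, 1.505, -0, 1.361, -0.121], TCP at [214.242, -533.633, 224.493] pointing down, gripper open.
Joint ranges: [-2.89, 2.89], [-0.75, 2.08], [0.22, 2.7], [-1.18, 4.32], [0.11, 2.71], [-2.7, 2.7]. Speed limits (rad/s): [2.57, 2.57, 3.14, 3.14, 3.14, 3.14].

### API

Orientations are given as a unit quaternion [w, x, y, z].
In Python, from workcell import ctrl gives the robot as it stands.
- The arm moves only by the tool servo_tool, never from a script. Its argument "increments" is one flat list of numbers, 7 for each row, row after row: the turn, a rotation vector about the tool's x, y, z in rad, then the shift along the tool's x, y, z in cm, then the gripper command: -1 is shut, 1 is fully open, values between are in proportion. A call has 1 to 8 rows; each row is the pose to reach, as a shift and turn from the pose measured when the call began, along the tool's axes at that moment; what a row does not reach only later rows make up. A row lasts 1/12 s, in which the tool goes at most 41.7 mm and 7.16 degrees, less where a joint would pass 70% of its speed; a pose out of reach is approached as far as the arm can. A call with a gripper value outside its range is refused whole. The fingers move at their own pace and stop on an object; "squeeze" is the grip in N (left out, the last holds). Time passes only in rows, so rows that repeat a pose let the fingers close. It gives the time, the measured TCP pose, the force and the opening at its end, in the units of the state.
- ctrl.observe(): the state, without advancing time (a new reading comes with each control period).
- ctrl.grab_frame(name): name is "side" or "top"; returns the picture (400x640x3 uint8, blue, green, red); there is no depth.
- ctrl.camera_model(name): a dict with "fx", "fy", "cx", "cy" (pixels), "D" ([k1, k2, p1, p2, k3] as OpenCV has them; the pictures are not rectified), "extrinsics" (4x4, takes a point from camera to world coordinates). Camera axes: x right, y down, z forward; pixel columns grow to the right and rows downward; lengths in mm; the calibration is good to about 2 mm. A picture is of the moment at which its call begins. camera_model takes no time and is no camera call.
- ctrl.hand_in(): hands the job in, once; it reports no verdict.
The state is a dict: "time_s": time; "q": joint angles; "joint_velocities": joint speeds; "joint_efforts": joint torques, N m; "tool_pos": TCP position; "eef_rot": TCP orientation; "contact_force": force on the tool from outside, world axes, zero at the start; "wrist_torque": the same for the moment, N m; "finger_gap": opening from 0.0 (shut) to 1.0 (fully open).
Only numpy, scipy, OpenCV 4.12 (cv2) and the standard library are available. Lean on these libraries where they do the work, as an engineer would, in place of code of your own. Each camera call takes 0.05 s, during which the arm holds its last target. There are 200 camera calls.

## Working session

There is one attempt and no reset: what is moved stays moved. The work goes in short steps, Python scripts to look and compute and a tool call to move; the robot and the scene stay as the last step left them, time stands still between calls to the robot, and variables do not carry over. Pictures are saved under pics/ and viewed, about 8 in all and at most 12, crops included, and the job is handed in when it is done.

Besides the shell and the picture viewer there is one more tool, called after ">>>" as name(argument=value, ...), one argument or row to a line, values as JSON. servo_tool: Moves the arm, as the interface text tells. Its arguments: {"type":"object","properties":{"increments":{"type":"array"},"squeeze":{"type":"number"}},"required":["increments"]}

```bash
mkdir -p pics; ls
python3 - <<'E'
from workcell import ctrl
import cv2
for n in("side","top"):
    cv2.imwrite(f"pics/{n}0.png",ctrl.grab_frame(n)); m=ctrl.camera_model(n); print(n,m)
print(ctrl.observe())
E
```

```text
pics
side {'fx': 420.11841961009173, 'fy': 420.11841961009173, 'cx': 322.1003486762337, 'cy': 203.47781858969438, 'D': array([-0.06970818,  0.        ,  0.        ,  0.        ,  0.        ]), 'extrinsics': array([[-9.85135652e-01, -9.95255070e-02,  1.40008648e-01,
         2.67523060e+02],
       [-1.71683345e-01,  5.43374928e-01, -8.21747234e-01,
         1.05353322e+03],
       [ 5.70762113e-03, -8.33569650e-01, -5.52384886e-01,
         8.33160565e+02],
       [ 0.00000000e+00,  0.00000000e+00,  0.00000000e+00,
         1.00000000e+00]])}
top {'fx': 433.97014081780856, 'fy': 433.97014081780856, 'cx': 318.4127779478501, 'cy': 199.25542916470292, 'D': array([-0.06402092,  0.        ,  0.        ,  0.        ,  0.        ]), 'extrinsics': array([[ 1.54725613e-02, -9.98911982e-01,  4.39937788e-02,
         3.91243342e+02],
       [-9.99825306e-01, -1.49952941e-02,  1.11579285e-02,
         2.10912650e+01],
       [-1.04860888e-02, -4.41587350e-02, -9.98969493e-01,
         1.55821274e+03],
       [ 0.00000000e+00,  0.00000000e+00,  0.00000000e+00,
         1.00000000e+00]])}
{'time_s': 0.1, 'q': array([-1.30995153e+00,  2.76526289e-01,  1.50594318e+00, -1.60063215e-06,
        1.36073099e+00, -1.21008004e-01]), 'joint_velocities': array([ 0.00117808, -0.00229197, -0.00254677,  0.00064362, -0.00036454,
        0.00067967]), 'joint_efforts': array([ 1.88203325e-03, -4.05449796e+01, -2.37781084e+01,  7.02596619e-02,
        2.99653877e-02, -4.71967383e-05]), 'tool_pos': array([ 214.13875517, -533.14159746,  223.71959707]), 'eef_rot': array([-8.01879865e-04,  9.81828505e-01,  1.89768647e-01, -5.69422015e-05]), 'contact_force': array([-0.45833948,  0.29145995, -0.58321604]), 'wrist_torque': array([-0.02715876, -0.03506243, -0.04669317]), 'finger_gap': 1.0030668388775263}
```

View pics/top0.png

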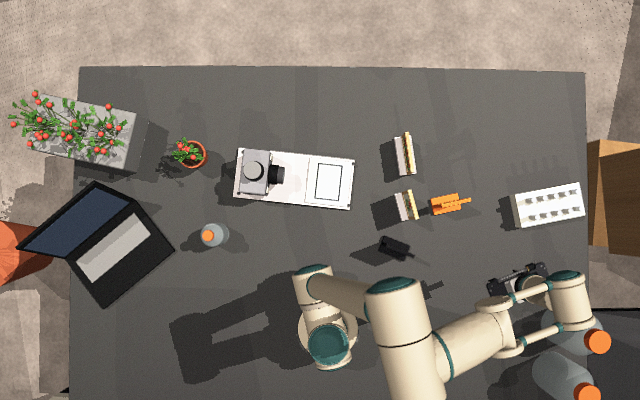

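View pics/side0.png

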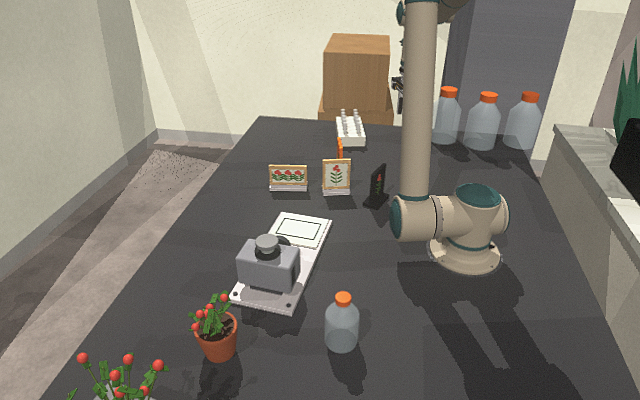

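```bash
python3 - <<'E'
import cv2,numpy as np
t=cv2.imread("pics/top0.png"); s=cv2.imread("pics/side0.png")
a=cv2.resize(t[140:225,225:475],None,fx=3.2,fy=3.2,interpolation=cv2.INTER_CUBIC)
b=cv2.resize(s[150:320,220:400],None,fx=1.7,fy=1.7,interpolation=cv2.INTER_CUBIC)
c=np.zeros((a.shape[0]+b.shape[0],800,3),np.uint8); c[:a.shape[0],:a.shape[1]]=a; c[a.shape[0]:,:b.shape[1]]=b
d=cv2.resize(t[180:225,370:440],None,fx=6,fy=6,interpolation=cv2.INTER_CUBIC); c[a.shape[0]:a.shape[0]+d.shape[0],350:350+d.shape[1]]=d
cv2.imwrite("pics/c1.png",c)
E
cat > h.py <<'E'
import cv2,numpy as np
from workcell import ctrl
def ray(n,uv):
    m=ctrl.camera_model(n);K=np.array([[m['fx'],0,m['cx']],[0,m['fy'],m['cy']],[0,0,1.]])
    p=cv2.undistortPoints(np.array(uv,float).reshape(-1,1,2),K,m['D']).reshape(-1,2)
    E=m['extrinsics'];return E[:3,3],np.c_[p,np.ones(len(p))]@E[:3,:3].T
def onz(n,uv,z):
    o,d=ray(n,uv);return o+d*((z-o[2])/d[:,2:])
def proj(n,P):
    m=ctrl.camera_model(n);K=np.array([[m['fx'],0,m['cx']],[0,m['fy'],m['cy']],[0,0,1.]])
    W=np.linalg.inv(m['extrinsics']);return cv2.projectPoints(np.array(P,float).reshape(-1,1,3),cv2.Rodrigues(W[:3,:3])[0],W[:3,3],K,m['D'])[0].reshape(-1,2)
E
```

```text
(no output)
```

View pics/c1.png

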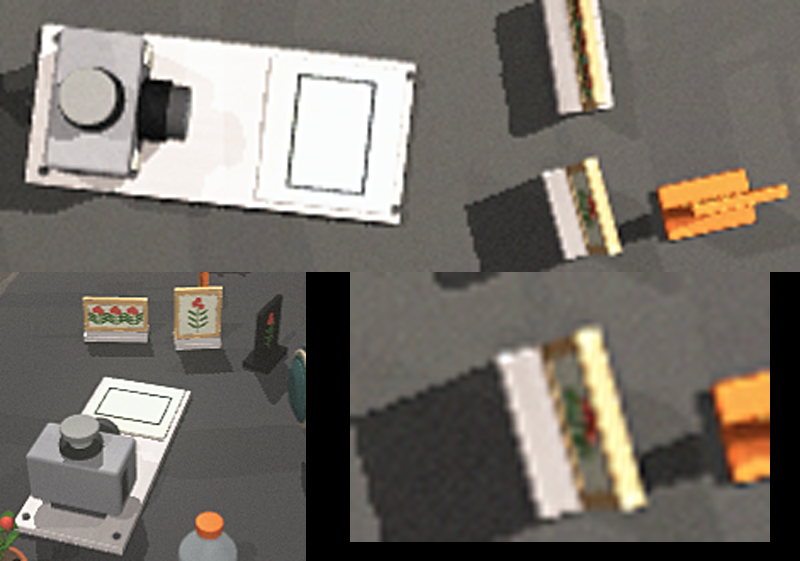

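Run:
```python
from h import *
t=cv2.imread("pics/top0.png"); hsv=cv2.cvtColor(t,cv2.COLOR_BGR2HSV)
def sub(m,x0,x1,y0,y1):
    r=np.zeros_like(m); r[y0:y1,x0:x1]=m[y0:y1,x0:x1]; return r
# top rail
m=sub(cv2.inRange(hsv,(15,50,190),(35,200,255)),385,428,180,228)
n,l,st,c=cv2.connectedComponentsWithStats(m); print(st[1:],c[1:])
k=1+np.argmax(st[1:,4]); pts=np.argwhere(l==k)[:,::-1].astype(np.float32)
def frame(w,lng):
    w=np.array(w)[:,:2]; c=w.mean(0); u,s,v=np.linalg.svd(w-c); print(lng,"centre",c.round(1),"long-axis angle",np.arctan2(v[0,1],v[0,0]), "extent",np.ptp((w-c)@v.T,axis=0)); 
    return c
frame(onz("top",pts,134),"rail"); bx=cv2.boxPoints(cv2.minAreaRect(pts)); print(onz("top",bx,134)[:,:2].mean(0))
# foot strip
m=sub(cv2.inRange(hsv,(0,0,170),(180,40,255)),385,415,180,228)
n,l,st,c=cv2.connectedComponentsWithStats(m); k=1+np.argmax(st[1:,4]); print("foot",st[k]); p=np.argwhere(l==k)[:,::-1].astype(np.float32); frame(onz("top",p,14),"footstrip")
# outline
g=cv2.cvtColor(t,cv2.COLOR_BGR2GRAY); m=sub((g>200).astype(np.uint8)*255,300,360,150,212)
n,l,st,c=cv2.connectedComponentsWithStats(m,connectivity=4); 
for i in range(1,n):
    if st[i,4]>200: 
        p=np.argwhere(l==i)[:,::-1].astype(np.float32); print(st[i]); frame(onz("top",p,21),"white")
        print(onz("top",cv2.boxPoints(cv2.minAreaRect(p)),21)[:,:2].mean(0))
# whole base
m=sub((g>120).astype(np.uint8)*255,225,365,140,220); n,l,st,c=cv2.connectedComponentsWithStats(m); k=1+np.argmax(st[1:,4]);p=np.argwhere(l==k)[:,::-1].astype(np.float32)
bx=cv2.boxPoints(cv2.minAreaRect(p)); print("base",onz("top",bx,15)[:,:2].round(0).tolist())
# button
r=g[145:195,235:275]; print(r[::4,::3])
c=cv2.HoughCircles(cv2.resize(r,None,fx=4,fy=4,interpolation=cv2.INTER_CUBIC),cv2.HOUGH_GRADIENT,1,200,param1=100,param2=15,minRadius=30,maxRadius=50); print(c)
uv=c[0,:,:2]/4+[235,145]-.4; print(uv,onz("top",uv,165))
```

```text
[[408 190  11  30 120]
 [404 200   1   1   1]
 [404 204   1   1   1]
 [407 215   2   1   2]] [[412.85  204.175]
 [404.    200.   ]
 [404.    204.   ]
 [407.5   215.   ]]
rail centre [ 442.5 -273.6] long-axis angle -2.869955568533714 extent [98.71220958 13.90350176]
[ 442.17022712 -273.54331201]
foot [395 193  13  28 182]
footstrip centre [ 438.4 -256.7] long-axis angle -2.8710536247215526 extent [100.08905693  23.36132293]
[ 300  154   55   56 1689]
white centre [524.9  18.5] long-axis angle -1.942271226683689 extent [235.16500487 214.85525892]
[522.81725064  17.65552307]
[316 164  25  36 755]
white centre [522.   5.] long-axis angle 3.056323732815424 extent [120.19071349  79.85034342]
[522.06879231   4.85052556]
base [[464.0, 347.0], [647.0, 331.0], [606.0, -89.0], [425.0, -72.0]]
[[104  99 102 100 102 103  98  99 101 102 102  97 103 103]
 [100 198 255 180 187 180 184 131  96 113 105  97  94  99]
 [105 255 230 191 187 191 191 188 189 200 202 195 197 250]
 [ 69 255 210 192 189 189 188 194 194 202 201 196 217 236]
 [ 63 213 215 193 190 177 183  75 191 202 202 175  70 238]
 [ 52 223 179 156 191 191 190 189 205  66 206 117  14   4]
 [ 45 215 140 193 190 186 187 190 189  26 178  64  30  19]
 [121 219 132 179 190 188 190 192 198  21 185  12  30  36]
 [224 219 141 148 138 191 197 177  22 152 182  17  26  28]
 [226 224 144 143 145 158 108 114 187 179 182   9  21  19]
 [222 220 206 206 204 203 201 204 206 207 186  41 185 187]
 [222 175 205 201 206 204 204 204 201 203 140 182 206 243]
 [217  50 215  96  50  76 123 151 162 186  88 166 243 242]]
[[[ 73.5 103.5  42.7]]]
[[252.975 170.475]] [[542.57649751 249.70373332 165.        ]]
```

```bash
cat >> h.py <<'E'
from scipy.spatial.transform import Rotation as R
def inc(x,y,z,yaw):
    s=ctrl.observe();A=R.from_quat(s['eef_rot'],scalar_first=True)
    T=R.from_euler('z',yaw)*R.from_euler('x',np.pi)
    print("t",round(s['time_s'],2),"pos",s['tool_pos'].round(1),"F",s['contact_force'].round(2),"gap",round(s['finger_gap']*94,1))
    print("turn",(A.inv()*T).as_rotvec().round(4),"shift cm",(A.inv().apply(np.array([x,y,z])-s['tool_pos'])/10).round(2))
E
python3 - <<'E'
from h import *
inc(442.3,-273.6,220,.272)
s=cv2.imread("pics/side0.png")
print(proj("side",[[542.6,249.7,165],[442.3,-273.6,134],[522,5,21]]))
E
```

```text
t 0.1 pos [ 214.1 -533.1  223.7] F [-0.46  0.29 -0.58] gap 94.3
turn [-1.600e-03 -1.000e-04  1.099e-01] shift cm [ 30.84 -15.58   0.4 ]
[[268.38564851 239.91604095]
 [336.54998945 159.93449278]
 [298.60219898 229.03663716]]
```

>>> servo_tool(
  increments=[0,0,0.055,15,-7.6,0.2,1,0,0,0.11,30.84,-15.58,0.4,1,0,0,0.11,30.84,-15.58,0.4,1,0,0,0.11,30.84,-15.58,0.4,1,0,0,0.11,30.84,-15.58,0.4,1,0,0,0.11,30.84,-15.58,0.4,1,0,0,0.11,30.84,-15.58,0.4,1,0,0,0.11,30.84,-15.58,0.4,1],
  squeeze=20,
)

```text
time_s: 0.77
tool_pos: [434.8, -281.1, 219.9]
eef_rot: [-0.001, 0.991, 0.135, -0.0]
contact_force: [0.6, 0.3, -0.2]
finger_gap: 1.001
```

```bash
python3 -c "
from h import *
inc(442.3,-273.6,200,.272)"
```

```text
t 0.77 pos [ 434.8 -281.1  219.9] F [ 0.55  0.29 -0.25] gap 94.1
turn [-0.0019  0.0002 -0.0004] shift cm [ 0.93 -0.52  1.99]
```

>>> servo_tool(
  increments=[0,0,0,0.93,-0.52,0,1,0,0,0,0.93,-0.52,0,1,0,0,0,0.93,-0.52,3,1,0,0,0,0.93,-0.52,6,1,0,0,0,0.93,-0.52,8.5,1,0,0,0,0.93,-0.52,9.9,1,0,0,0,0.93,-0.52,9.9,1,0,0,0,0.93,-0.52,9.9,1],
)

```text
time_s: 1.43
tool_pos: [441.1, -274.4, 120.4]
eef_rot: [-0.001, 0.991, 0.135, -0.001]
contact_force: [0.7, -0.3, 1.2]
finger_gap: 1.003
```

```bash
python3 -c "
from h import *
inc(442.3,-273.6,120,.272)
cv2.imwrite('pics/t2.png',cv2.resize(ctrl.grab_frame('side')[110:230,250:410],None,fx=4,fy=4))"
```

```text
t 1.43 pos [ 441.1 -274.4  120.4] F [ 0.75 -0.26  1.25] gap 94.3
turn [-0.0031  0.002  -0.0018] shift cm [ 0.14 -0.05  0.04]
```

View pics/t2.png

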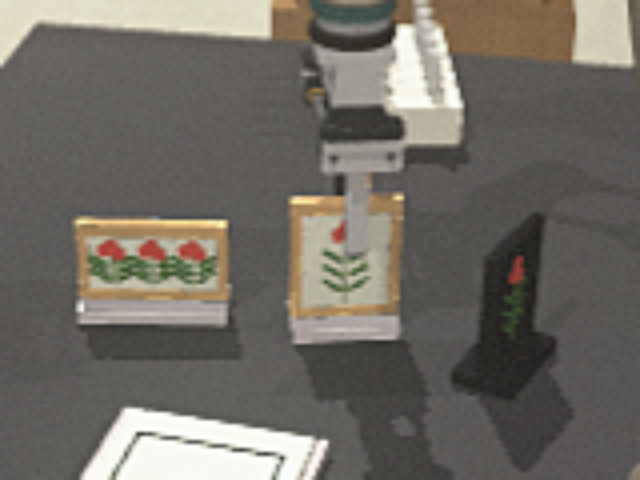

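The near finger hangs at crop pixel (355, 215), in front of the middle of the top rail, whose centre is near (347, 200). The gripper straddles the tall frame, so I'm closing it.

>>> servo_tool(
  increments=[0,0,0,0.14,0,0,0.2,0,0,0,0.14,0,0,-0.2,0,0,0,0.14,0,0,-0.5,0,0,0,0.14,0,0,-0.7,0,0,0,0.14,0,0,-0.8,0,0,0,0.14,0,0,-1,0,0,0,0.14,0,0,-1,0,0,0,0.14,0,0,-1],
  squeeze=20,
)

```text
time_s: 2.15
tool_pos: [443.3, -274.3, 121.4]
eef_rot: [-0.001, 0.991, 0.135, -0.0]
contact_force: [0.8, -0.1, -0.0]
finger_gap: 0.472
```

>>> servo_tool(
  increments=[0,0,0,0,0,0,-1,0,0,0,0,0,0,-1,0,0,0,0,0,0,-1,0,0,0,0,0,0,-1,0,0,0,0,0,-0.3,-1,0,0,0,0,0,-0.6,-1,0,0,0,0,0,-1,-1,0,0,0,0,0,-1,-1],
)

```text
time_s: 2.82
tool_pos: [443.5, -274.5, 131.9]
eef_rot: [-0.0, 0.991, 0.135, -0.0]
contact_force: [-0.6, -0.0, -3.9]
finger_gap: 0.128
```

```bash
python3 -c "
from h import *
inc(522,5,230,-.087)"
```

```text
t 2.82 pos [ 443.5 -274.5  131.9] F [-0.61 -0.03 -3.93] gap 12.0
turn [-6.000e-04  1.000e-04  3.576e-01] shift cm [ 15.03 -24.84  -9.79]
```

>>> servo_tool(
  increments=[0,0,0,0,0,-1.5,-1,0,0,0,0,0,-3.5,-1,0,0,0.04,1,-2,-6,-1,0,0,0.09,3,-5,-7,-1,0,0,0.15,5,-8,-7,-1,0,0,0.2,7,-11,-7,-1,0,0,0.25,9,-14,-7,-1,0,0,0.3,11,-17,-7,-1],
)

```text
time_s: 3.48
tool_pos: [504.1, -79.6, 202.1]
eef_rot: [-0.0, 1.0, -0.016, -0.0]
contact_force: [0.9, -0.4, -2.9]
finger_gap: 0.123
```

```bash
python3 -c "
from h import *
inc(522,5,200,-.087)"
```

```text
t 3.48 pos [504.1 -79.6 202.1] F [ 0.88 -0.43 -2.93] gap 11.6
turn [-0.0006  0.0002  0.0546] shift cm [ 1.52 -8.52  0.21]
```

>>> servo_tool(
  increments=[0,0,0.03,0.7,-3,0,-1,0,0,0.055,1.3,-6,0,-1,0,0,0.055,1.52,-8,0.5,-1,0,0,0.055,1.52,-8.5,2,-1,0,0,0.055,1.52,-8.5,3.5,-1,0,0,0.055,1.52,-8.5,4.5,-1,0,0,0.055,1.52,-8.5,5.1,-1,0,0,0.055,1.52,-8.5,5.1,-1],
)

```text
time_s: 4.15
tool_pos: [520.9, 4.7, 149.7]
eef_rot: [-0.0, 0.999, -0.044, -0.002]
contact_force: [-0.3, 0.3, -3.8]
finger_gap: 0.128
```

```bash
python3 -c "
from h import *
inc(522,5,150,-.087)
t=ctrl.grab_frame('top');s=ctrl.grab_frame('side')
cv2.imwrite('pics/t3f.png',t);cv2.imwrite('pics/s3f.png',s)
a=cv2.resize(t[150:220,290:370],None,fx=5,fy=5,interpolation=cv2.INTER_CUBIC)
b=cv2.resize(s[170:240,260:340],None,fx=5,fy=5,interpolation=cv2.INTER_CUBIC)
cv2.imwrite('pics/c3.png',np.hstack([a,b]))"
```

```text
t 4.15 pos [520.9   4.7 149.7] F [-0.35  0.29 -3.79] gap 12.1
turn [-0.0006  0.0035 -0.0008] shift cm [ 0.11 -0.04 -0.04]
```

View pics/c3.png

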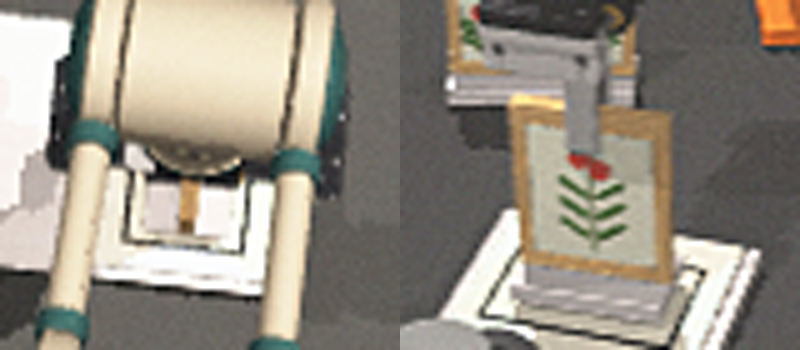

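The foot hovers inside the outline: in the top half its near end and board sit centred between the outline's sides, at crop (185, 215). Next I'll lower it slowly.

>>> servo_tool(
  increments=[0,0,0,0.1,0,0.1,-1,0,0,0,0.1,0,0.3,-1,0,0,0,0.1,0,0.45,-1,0,0,0,0.1,0,0.55,-1,0,0,0,0.1,0,0.65,-1,0,0,0,0.1,0,0.7,-1,0,0,0,0.1,0,0.75,-1,0,0,0,0.1,0,0.75,-1],
)

```text
time_s: 4.92
tool_pos: [523.2, 4.2, 145.1]
eef_rot: [-0.0, 0.999, -0.044, 0.0]
contact_force: [-3.6, -0.5, 5.8]
finger_gap: 0.128
```

>>> servo_tool(
  increments=[0,0,0,0,0,0,-1,0,0,0,0,0,0,-0.7,0,0,0,0,0,0,-0.5,0,0,0,0,0,0,-0.2,0,0,0,0,0,0,0.2,0,0,0,0,0,0,0.6,0,0,0,0,0,0,0.8,0,0,0,0,0,0,0.8],
)

```text
time_s: 5.58
tool_pos: [523.2, 4.3, 145.1]
eef_rot: [-0.0, 0.999, -0.044, 0.0]
contact_force: [-0.4, -0.3, 0.4]
finger_gap: 0.54
```

>>> servo_tool(
  increments=[0,0,0,0,0,0,0.8,0,0,0,0,0,-2,0.8,0,0,0,0,0,-5,0.8,0,0,0,0,0,-9,0.8,0,0,0,0,-4,-10,0.8,0,0,0,0,-8,-10,0.8,0,0,0,0,-12,-10,0.8,0,0,0,0,-12,-10,0.8],
)

```text
time_s: 6.25
tool_pos: [534.0, 130.1, 245.6]
eef_rot: [-0.003, 0.999, -0.041, 0.001]
contact_force: [0.8, -0.1, -0.6]
finger_gap: 0.9
```

```bash
python3 -c "
from h import *
inc(542,250,240,-.087)
t=ctrl.grab_frame('top');s=ctrl.grab_frame('side')
cv2.imwrite('pics/t4f.png',t);cv2.imwrite('pics/s4f.png',s)
a=cv2.resize(t[150:220,290:370],None,fx=5,fy=5,interpolation=cv2.INTER_CUBIC)
b=cv2.resize(s[170:240,260:340],None,fx=5,fy=5,interpolation=cv2.INTER_CUBIC)
cv2.imwrite('pics/c4.png',np.hstack([a,b]))"
```

```text
t 6.25 pos [534.  130.1 245.6] F [ 0.78 -0.1  -0.62] gap 84.6
turn [-0.0055 -0.0018  0.0043] shift cm [ -0.19 -12.01   0.62]
```

View pics/c4.png

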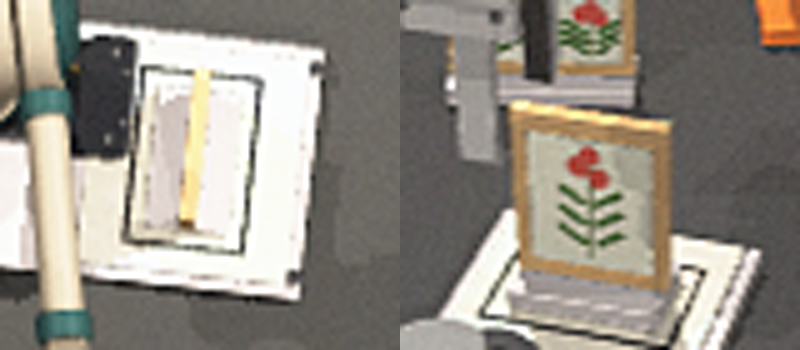

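The frame stands free and upright, with its foot inside the outline and its rail running from about crop (200, 70) to (185, 225). I'll measure it before pressing the button.

Run:
```python
from h import *
t=cv2.imread("pics/t4f.png"); hsv=cv2.cvtColor(t,cv2.COLOR_BGR2HSV)
m=np.zeros(t.shape[:2],np.uint8); r=np.s_[158:202,318:342]; m[r]=cv2.inRange(hsv,(12,50,170),(35,220,255))[r]
n,l,st,c=cv2.connectedComponentsWithStats(m); k=1+np.argmax(st[1:,4]); p=np.argwhere(l==k)[:,::-1].astype(float); print(st[k])
w=onz("top",p,155)[:,:2]; c=w.mean(0); v=np.linalg.svd(w-c)[2][0]; print("rail",c,np.arctan(v[1]/v[0]),np.ptp((w-c)@v))
d=c-[522,5]; print("outline frame",d@[np.cos(.086),-np.sin(.086)],d@[np.sin(.086),np.cos(.086)])
```

```text
[326 164   7  30 108]
rail [520.45180308   5.17163753] -0.1003064843674446 95.99828057434058
outline frame -1.55721784960243 0.038022330000261555
```

>>> servo_tool(
  increments=[0,0,0,-0.1,-3.5,0.6,0,0,0,0,-0.1,-7,0.6,-1,0,0,0,-0.1,-10,0.6,-1,0,0,0,-0.15,-12,2,-1,0,0,0,-0.15,-12,3.5,-1,0,0,0,-0.15,-12,4.5,-1,0,0,0,-0.15,-12,4.5,-1,0,0,0,-0.15,-12,4.5,-1],
)

```text
time_s: 7.02
tool_pos: [542.0, 243.1, 199.4]
eef_rot: [0.001, 0.999, -0.043, -0.0]
contact_force: [0.1, -0.9, -0.1]
finger_gap: 0.372
```

>>> servo_tool(
  increments=[0,0,0,0,0,0,-1,0,0,0,0,0,0,-1,0,0,0,0,0,0,-1,0,0,0,0,0,0,-1,0,0,0,0,0,0,-1],
)

```text
time_s: 7.43
tool_pos: [542.3, 243.0, 199.9]
eef_rot: [0.001, 0.999, -0.043, -0.0]
contact_force: [-0.3, -0.4, 0.1]
finger_gap: 0.018
```

Run:
```python
from h import *
inc(542.6,249.7,187,-.087)
t=ctrl.grab_frame('top');s=ctrl.grab_frame('side')
cv2.imwrite('pics/s5.png',cv2.resize(s[190:320,220:360],None,fx=4,fy=4,interpolation=cv2.INTER_CUBIC))
```

```text
t 7.43 pos [542.3 243.  199.9] F [-0.28 -0.39  0.1 ] gap 1.7
turn [0.0011 0.0001 0.0003] shift cm [-0.02 -0.68  1.29]
```

View pics/s5.png

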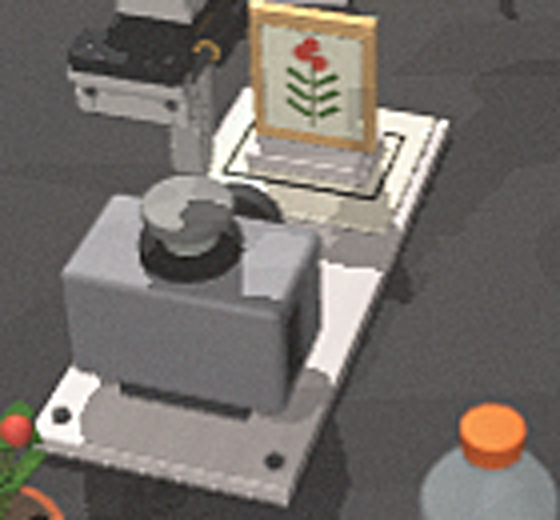

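The fingertips sit just above the cap at crop (190, 170), with the cap at about (188, 205). Step 1 looks met, so I'm starting the press.

>>> servo_tool(
  increments=[0,0,0,0,-0.6,0,-1,0,0,0,0,-0.65,0.7,-1,0,0,0,0,-0.65,1.2,-1,0,0,0,0,-0.65,1.6,-1,0,0,0,0,-0.65,1.9,-1,0,0,0,0,-0.65,2.2,-1,0,0,0,0,-0.65,2.2,-1,0,0,0,0,-0.65,2.2,-1],
)

```text
time_s: 8.2
tool_pos: [542.3, 249.7, 177.6]
eef_rot: [0.0, 0.999, -0.043, -0.001]
contact_force: [-1.6, 1.1, 1.8]
finger_gap: 0.007
```

>>> servo_tool(
  increments=[0,0,0,0,0,0.1,-1,0,0,0,0,0,0.2,-1,0,0,0,0,0,0.25,-1,0,0,0,0,0,0.25,-1],
)

```text
time_s: 8.53
tool_pos: [542.3, 249.7, 176.2]
eef_rot: [0.0, 0.999, -0.043, -0.0]
contact_force: [-1.2, -0.5, 5.9]
finger_gap: 0.004
```

>>> servo_tool(
  increments=[0,0,0,0,0,0.1,-1,0,0,0,0,0,0.1,-1,0,0,0,0,0,0.1,-1,0,0,0,0,0,0.1,-1,0,0,0,0,0,0.1,-1,0,0,0,0,0,0.1,-1,0,0,0,0,0,0.1,-1,0,0,0,0,0,0.1,-1],
)

```text
time_s: 9.2
tool_pos: [542.3, 249.6, 176.2]
eef_rot: [0.0, 0.999, -0.043, 0.0]
contact_force: [-1.9, 0.1, 6.0]
finger_gap: 0.007
```

>>> servo_tool(
  increments=[0,0,0,0,0,0.1,-1,0,0,0,0,0,0.1,-1,0,0,0,0,0,0.1,-1,0,0,0,0,0,0.1,-1,0,0,0,0,0,0.1,-1],
)

```text
time_s: 9.62
tool_pos: [542.3, 249.7, 176.2]
eef_rot: [0.0, 0.999, -0.043, 0.0]
contact_force: [-2.1, 0.2, 6.0]
finger_gap: 0.007
```

>>> servo_tool(
  increments=[0,0,0,0,0,0.4,-1,0,0,0,0,0,0.7,-1,0,0,0,0,0,1,-1,0,0,0,0,0,1.2,-1,0,0,0,0,0,1.35,-1,0,0,0,0,0,1.35,-1,0,0,0,0,0,1.35,-1,0,0,0,0,0,1.35,-1],
)

```text
time_s: 10.28
tool_pos: [542.4, 249.7, 167.7]
eef_rot: [-0.0, 0.999, -0.043, 0.002]
contact_force: [-6.9, -2.2, 23.8]
finger_gap: 0.003
```

Travel from the first stop is 8.5 mm at 24 N, so the button is fully home. Now I'll lift off.

>>> servo_tool(
  increments=[0,0,0,0,0,0.5,-1,0,0,0,0,0,-0.5,-1,0,0,0,0,0,-1.2,-1,0,0,0,0,0,-2,-1,0,0,0,0,0,-4,-1,0,0,0,0,0,-7,-1,0,0,0,0,0,-9,-1,0,0,0,0,0,-9,-1],
)

```text
time_s: 10.95
tool_pos: [544.6, 250.1, 261.9]
eef_rot: [-0.002, 0.999, -0.043, 0.006]
contact_force: [-0.4, 0.6, 0.4]
finger_gap: 0.005
```

Run:
```python
from h import *
inc(542.6,249.7,187,-.087)
t=ctrl.grab_frame('top');s=ctrl.grab_frame('side')
t0=cv2.imread('pics/top0.png')
cv2.imwrite('pics/c6.png',np.hstack([cv2.resize(s[150:370,180:400],None,fx=1.8,fy=1.8),cv2.resize(t[120:280,180:440],None,fx=1.5,fy=2.475)]))
def rail(im):
    hsv=cv2.cvtColor(im,cv2.COLOR_BGR2HSV); r=np.s_[158:202,318:342]; m=np.zeros(im.shape[:2],np.uint8); m[r]=cv2.inRange(hsv,(12,50,170),(35,220,255))[r]
    n,l,st,c=cv2.connectedComponentsWithStats(m); k=1+np.argmax(st[1:,4]); w=onz("top",np.argwhere(l==k)[:,::-1].astype(float),155)[:,:2]; c=w.mean(0);v=np.linalg.svd(w-c)[2][0];return c,np.arctan(v[1]/v[0])
print(rail(t))
for nm,r in dict(wide=np.s_[125:185,385:425],pot=np.s_[130:175,160:215],bottle=np.s_[220:252,195:235]).items(): print(nm,cv2.phaseCorrelate(t0[r].mean(2),t[r].mean(2)))
```

```text
t 10.95 pos [544.6 250.1 261.9] F [-0.4   0.62  0.43] gap 0.4
turn [-0.004  -0.0122  0.0005] shift cm [-0.29  0.09  7.49]
(array([521.21045464,   5.12304007]), np.float64(-0.10177762847426222))
wide ((-0.04861989802677158, 0.020276291673333446), 1.0115210815566513)
pot ((0.1627345346492639, 0.3207507185420866), 0.3929228548052714)
bottle ((-0.08302198830235596, -0.27188740291019187), 0.3203495848992091)
```

View pics/c6.png

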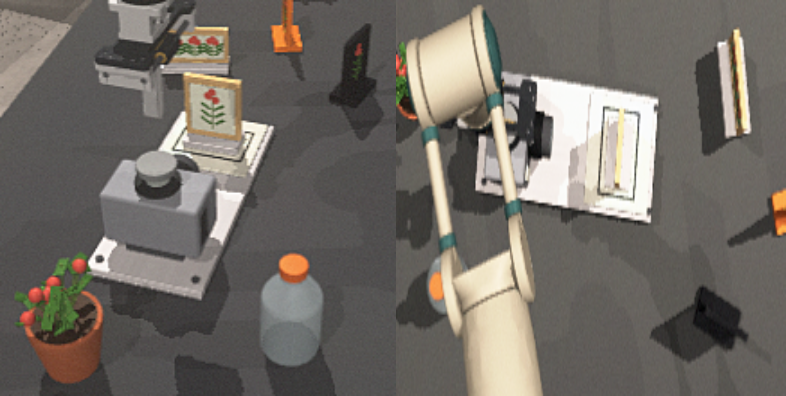

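The picture shows the frame upright in the outline at crop (212, 105) and the button back up at (155, 168). The gripper is clear of everything and the bystanders haven't moved. I'm handing in.

```bash
python3 -c "
from workcell import ctrl
print(ctrl.hand_in())"
```

```text
the job is handed in; nothing more can be done
None
```

I stood the tall frame in the outline and let go of it, then took the picture with a half-press followed by a full press. I handed the job in at about 11 s; no verdict is reported.

- **Frame:** my last check put it about 1–2 mm from the outline's centre and within about 0.02 rad of square. It stood upright and the gripper was clear of it. On lowering, the foot met the stage about 3 mm sooner than I expected, at about 10 N, so I let go at that height.
- **Half-press:** I held the button on its first stop at about 6 N for 1.1 s.
- **Full press:** the button then went 8.5 mm further, to 24 N on its end stop, which is above the 14 N needed but well under the limits. In the last picture it looked back up; I didn't measure its height.
- **Bystanders:** the wide frame, pot and bottle had not visibly moved. The image match was firm for the wide frame. For the pot and bottle it was weak because the arm partly hid them from above, but the side view showed both standing in place.

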